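# Push the tin through the gap into its wooden bay

### The job

Put the food tin away in its wooden bay: with the fingertips against its side, push it along the worktop through the narrow gap between the two small pots at the mouth of the bay, until it is fully home against the bay's back wall, then take the hand away. Only push it: do not grip, lift or tip it, and leave the other things on the worktop where they stand.

Things in the scene. Friction and masses are not known exactly. Their poses are not given: they have to be found in the camera images.
- tin: the loose food tin: white rims and lid with a ring pull, beige band; an upright cylinder 75 mm in diameter and 66 mm high, about 0.2 kg, standing free on the worktop outside the mouth of the bay, often well off its centre line. Origin: centre of its underside, z up.
- bay: brown wooden bay, fixed: a U of walls 30 mm high, 14 mm thick, no floor (the tin slides on the worktop). Origin: on the worktop, where the centre of the tin's underside lies when fully home. x points into the bay, the way to push (away from the robot, turned up to 0.3 rad), y left. Inner face of the back wall at x = +38 mm, of the side walls at y = +-43 mm.
- gap (a point): middle of the narrow gap, on the worktop, 75 mm before the bay's origin (its x = -75 mm, y = 0). 81.5 mm to either side is the centre of a fixed round wooden holder, 82 mm across, with a narrower pot that cannot move; at most 46 mm high. The clear gap is 81 mm (3 mm each side of the tin). The worktop before the holders is free. Axes as the bay's.
- mug: dark grey and white mug, loose, 82 mm wide (114 mm with its handle), 97 mm high, to the left; a bystander. Origin: underside centre.
- spice_red: spice jar with a red cap, loose, 41 mm wide, 105 mm high, left of the bay; a bystander. Origin: underside centre.
- egg_cup: white egg cup with a blue line, loose, 52 mm wide, 58 mm high, to the right; a bystander. Origin: underside centre.
- mill: small clear salt mill with a light grey top, loose, 44 mm wide, 90 mm high, to the right; a bystander. Origin: underside centre.
- teaspoon: steel teaspoon, loose, 130 mm long, lying flat to the left; a bystander. Origin: underside centre.
Things that resemble listed ones, but are neither listed nor needed, are in the scene too. What is shaped like the tin but orange or pink is not meant.

How it is judged:
On the way:
1. the tin stands in the gap between the two pots (x of tin in the frame of bay between -0.115 and -0.03 m and y of tin in the frame of bay between -0.008 and 0.008 m and height (world z) of tin below 0.008 m), for 0.1 s.
At the end, for the whole second after the job is handed in: The tin stands upright and still on the worktop in the bay, its centre within 6 mm of the fully home spot along the bay (against the back wall) and 9 mm across it; the bystanders are within 20 mm of where they stood (x of tin in the frame of bay between -0.006 and 0.006 m and y of tin in the frame of bay between -0.009 and 0.009 m and height (world z) of tin below 0.006 m and angle between tin's own z axis and vertical below 0.08 rad and linear speed of tin below 0.01 m/s and distance of each of mug, spice_red, egg_cup, mill, teaspoon from where it was at the start of the episode below 0.02 m); the robot touches nothing.
It fails at once if the tin is lifted off the worktop (more than 12 mm) (height (world z) of tin above 0.012 m).
It fails at once if the tin is tipped (more than 0.3 rad) (angle between tin's own z axis and vertical above 0.3 rad).
It fails at once if the tin is gripped: the fingers press on it while the grasp point is over its middle (within 20 mm) (contact force between the fingers and tin above 0.5 N and horizontal distance between the grasp point and tin below 0.02 m).
It fails at once if a bystander (mug, spice jar, egg cup, salt mill or teaspoon) is pushed away (more than 20 mm) (distance of any of mug, spice_red, egg_cup, mill, teaspoon from where it was at the start of the episode above 0.02 m).
It also fails if it takes over 51 s, if anything falls off the work surface, if the arm or the gripper's body presses on something with over 40 N, if the wrist force passes 120 N, or if a joint passes its speed limit or range.

### The arm

A 6-joint arm with a two-finger parallel gripper is mounted at the origin on a cart in front of the work surface, level with it; the furniture and walls round the work are solid. World frame = base frame: x ahead of the robot, y to its left, z up, the work surface at z = 0. Lengths are in m, angles in rad, forces in N, time in s.
With the tool pointing down it reaches from about 0.35 to 0.775 m from the base axis. Payload 7.3 kg.
Tool frame: the origin (TCP) lies on the front face of the gripper's body, between the roots of the fingers; the fingertips stand 66 mm ahead of it and the grasp point (between the pads) lies 47 mm ahead of it (r.pinch_z is the distance from the TCP to the grasp point, in m); z points along the fingers, y is the line along which they close (so a half turn about z gives the same grasp; the last joint's range is limited). The gripper opens to 92 mm and grips with 3 to 60 N. Pads are 19 mm wide; open, the fingers measure 130 mm over their backs; the gripper's body (75 mm by 190 mm) begins 47 mm behind the grasp point.
Start: joints at [0.984, 0.342, 1.524, -0, 1.275, -0.146], TCP at [0.224, 0.475, 0.292] pointing down, gripper open.
Joint ranges: [-2.53, 2.53], [-0.77, 2.02], [0.04, 2.7], [-1, 4.14], [0.28, 2.66], [-3.11, 3.11]. Speed limits (rad/s): [2.57, 2.57, 3.14, 3.14, 3.14, 3.14].

### API

Orientations are given as a unit quaternion [x, y, z, w].
In Python, from plant import r, cams, models gives the robot as it stands. The module is installed in compiled form; this text tells all that it offers.
- The arm moves only by the tool apply_moves, never from a script. Its argument "increments" is a list of rows, each a list of 3 entries, a list of its own where there are three numbers: the closure, from -1 (fully open) to 1 (shut), then the shift along the tool's x, y, z in mm, then the turn, a rotation vector about the tool's x, y, z in rad. In form: [[hand, [tx, ty, tz], [wx, wy, wz]], ...]. A call has 1 to 12 rows; each row shifts and turns the commanded pose from where the row before left it, along the tool's axes as they then stand; what a row does not reach is not made up. A row lasts 1/12 s, in which the tool goes at most 41.7 mm and 7.16 degrees, less where a joint would pass 70% of its speed; a pose out of reach is approached as far as the arm can. A call is refused whole if a number of a shift passes 41.7 or a number of a turn 0.125, either way. A call with a gripper value outside its range is refused whole. The fingers move at their own pace and stop on an object; "force" is the grip in N (left out, the last holds). Time passes only in rows, so rows that do not move let the fingers close. It gives the time, the measured TCP pose, the force, the opening and the grip force at its end, in the units of the state.
- r.read_state(): the state, without advancing time (a new reading comes with each control period).
- cams.capture(name): name is "scene" or "side" or "wrist"; returns a dict with "color" (480x640x3 uint8, red, green, blue), "range_z" (480x640 float32, m along the optical axis (not along the pixel's ray), 0 where there is no reading), "K" (3x3 intrinsics, pixels), "world_to_cam" (4x4, takes a point from world to camera coordinates); the wrist camera has in their place "T_tool_cam" (4x4, takes a point from camera to tool coordinates, whose origin is the TCP and whose axes are the flange's). Camera axes: x right, y down, z forward; pixel columns grow to the right and rows downward; lengths in m; the calibration is good to about 2 mm. A picture is of the moment at which its call begins: read the wrist's pose just before it.
- r.hand_in(): hands the job in; it is judged then, once.
Trained networks look in a picture, given as the dict that the camera call returned (one of the last four; its "shot" number tells which), for a name from the list of things; names that differ only in an ending like _2 or _b are one class to them, and where a whole thing is asked for, a point or a joint stands for the part that bears it (a point fixed in the world has none). Each returns a list of dicts, best first, with "score" (0 to 1); they miss things now and then, are a little off and sometimes report something else, mostly with a low value. They report only what shows in the picture. A call takes as long as a camera call. They do not tell look-alikes from the thing itself.
- models.trace(query, picture): "mask" (480x640 bool, what is visible of it) and "extent" ([left, top, right, bottom] in pixels, round what is visible of it).
The state is a dict: "t": time; "joints": joint angles; "joint_vel": joint speeds; "joint_efforts": joint torques, N m; "eef_pos": TCP position; "tcp_rot": TCP orientation; "contact_force": force on the tool from outside, world axes, zero at the start; "wrist_torque": the same for the moment, N m; "finger_gap": finger opening in m; "grip_force": force on a finger pad.
Only numpy, scipy, OpenCV 4.12 (cv2) and the standard library are available. Lean on these libraries where they do the work, as an engineer would, in place of code of your own. Each camera call takes 0.05 s, during which the arm holds its last target. There are 200 camera calls.

## Working session

There is one attempt and no reset: what is moved stays moved. The work goes in short steps, Python scripts to look and compute and a tool call to move; the robot and the scene stay as the last step left them, time stands still between calls to the robot, and variables do not carry over. Pictures are saved under pics/ and viewed, at most 10 in all, crops included, and the job is handed in when it is done.

Besides the shell and the picture viewer there is one more tool, called after ">>>" as name(argument=value, ...) on one line, values as JSON. apply_moves: Moves the arm, as the interface text tells. Its arguments: {"type":"object","properties":{"increments":{"type":"array"},"force":{"type":"number"}},"required":["increments"]}

```bash
mkdir -p pics
cat > h.py <<'E'
import numpy as np, cv2
from plant import r,cams,models
def pts(p,mask=None):
    K=p["K"];z=p["range_z"];m=z>0
    if mask is not None:m&=mask
    v,u=np.nonzero(m);z=z[v,u]
    c=np.c_[(u-K[0,2])*z/K[0,0],(v-K[1,2])*z/K[1,1],z,np.ones(len(z))]
    T=np.linalg.inv(p["world_to_cam"]) if "world_to_cam" in p else p["Tw"]@p["T_tool_cam"]
    return (c@T.T)[:,:3],u,v
def save(p,n,crop=None,s=1):
    im=p["color"][:,:,::-1]
    if crop:im=im[crop[1]:crop[3],crop[0]:crop[2]]
    cv2.imwrite("pics/"+n,cv2.resize(im,None,fx=s,fy=s))
E
python3 - <<'E'
from h import *
s=r.read_state();print(s["t"],s["eef_pos"],s["tcp_rot"],s["finger_gap"])
for c in("scene","side"):
    p=cams.capture(c);save(p,c+".png")
    for n in("tin","bay","gap","mug","spice_red","egg_cup","mill","teaspoon"):
        for d in models.trace(n,p)[:3]:
            q,_,_=pts(p,d["mask"])
            if len(q):print(c,n,round(d["score"],2),d["extent"],np.percentile(q,[5,50,95],axis=0).round(3).tolist())
E
```

```text
0.0 [0.22380552 0.47456773 0.29153115] [ 2.18618856e-01  9.75810025e-01 -7.19366956e-04 -2.71914494e-04] 0.09177045689109053
scene tin 0.95 [393.0, 230.6, 433.6, 278.0] [[0.275, -0.206, 0.004], [0.296, -0.161, 0.046], [0.336, -0.144, 0.066]]
scene tin 0.72 [310.4, 224.8, 343.8, 267.5] [[0.415, -0.094, 0.005], [0.433, -0.051, 0.046], [0.477, -0.031, 0.066]]
scene bay 0.95 [256.5, 205.3, 355.8, 249.2] [[0.517, -0.199, 0.007], [0.566, -0.111, 0.028], [0.677, 0.006, 0.047]]
scene gap 0.67 [259.4, 201.1, 355.1, 253.1] [[0.517, -0.202, 0.005], [0.566, -0.114, 0.027], [0.677, 0.008, 0.047]]
scene mug 0.82 [142.1, 238.8, 188.2, 304.2] [[0.456, 0.225, 0.005], [0.495, 0.271, 0.061], [0.553, 0.298, 0.097]]
scene spice_red 0.75 [199.7, 209.7, 220.6, 265.7] [[0.579, 0.11, 0.005], [0.585, 0.133, 0.06], [0.609, 0.145, 0.106]]
scene egg_cup 0.85 [402.1, 183.7, 424.7, 214.6] [[0.502, -0.459, 0.005], [0.519, -0.427, 0.044], [0.546, -0.412, 0.058]]
scene mill 0.6 [386.2, 171.6, 400.1, 203.3] [[0.584, -0.436, 0.005], [0.595, -0.417, 0.045], [0.615, -0.406, 0.086]]
scene teaspoon 0.53 [185.4, 303.7, 258.
[... 885 characters left out ...]
ide mug 0.43 [208.8, 188.4, 222.2, 222.4] [[0.38, 0.177, -0.002], [0.44, 0.248, 0.002], [0.454, 0.261, 0.008]]
side spice_red 0.64 [279.9, 153.9, 295.3, 193.6] [[0.58, 0.104, 0.006], [0.591, 0.113, 0.066], [0.612, 0.137, 0.104]]
side egg_cup 0.66 [440.3, 313.8, 475.4, 351.1] [[0.504, -0.457, 0.001], [0.528, -0.436, 0.034], [0.549, -0.415, 0.056]]
side mill 0.69 [462.1, 284.0, 490.0, 319.6] [[0.586, -0.446, 0.013], [0.592, -0.432, 0.054], [0.609, -0.414, 0.087]]
side teaspoon 0.65 [209.6, 190.3, 220.4, 224.2] [[0.371, 0.169, -0.001], [0.432, 0.239, 0.003], [0.454, 0.26, 0.008]]
side teaspoon 0.43 [279.6, 152.4, 296.5, 192.9] [[0.58, 0.104, 0.002], [0.591, 0.113, 0.064], [0.615, 0.142, 0.104]]
```

View pics/scene.png

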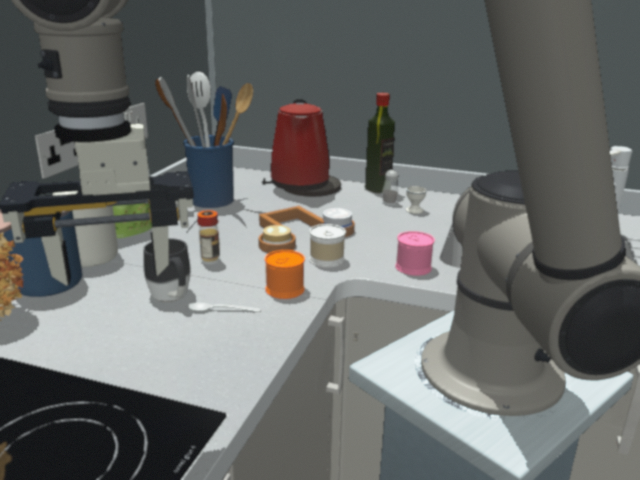

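Run:
```python
from h import *
p=cams.capture("scene");save(p,"crop.png",(240,160,450,310),3.8)
print(p["world_to_cam"].round(3).tolist(),p["K"][0,0])
p=cams.capture("side");save(p,"crop2.png",(190,140,420,300),3.4)
```

```text
[[-0.666, -0.746, 0.02, 0.254], [-0.309, 0.251, -0.917, 0.202], [0.679, -0.617, -0.398, 0.925], [0.0, 0.0, 0.0, 1.0]] 604.7684628355407
```

View pics/crop.png

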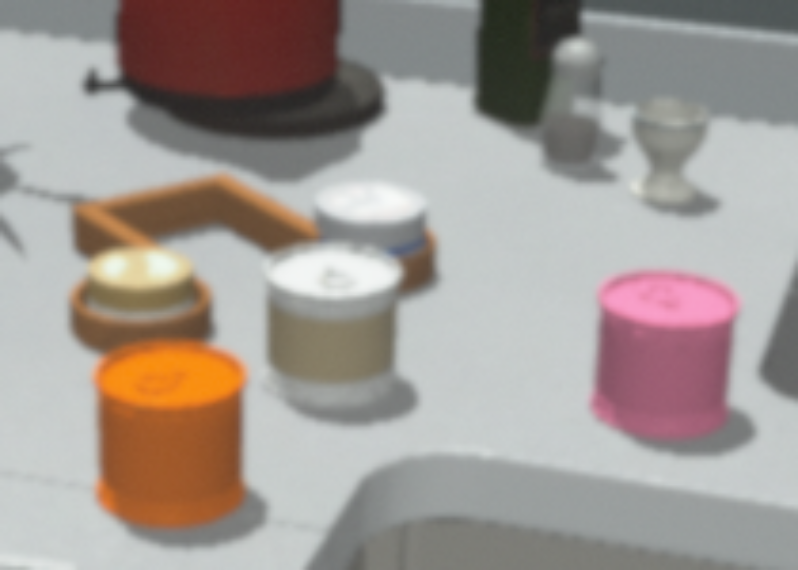

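View pics/crop2.png

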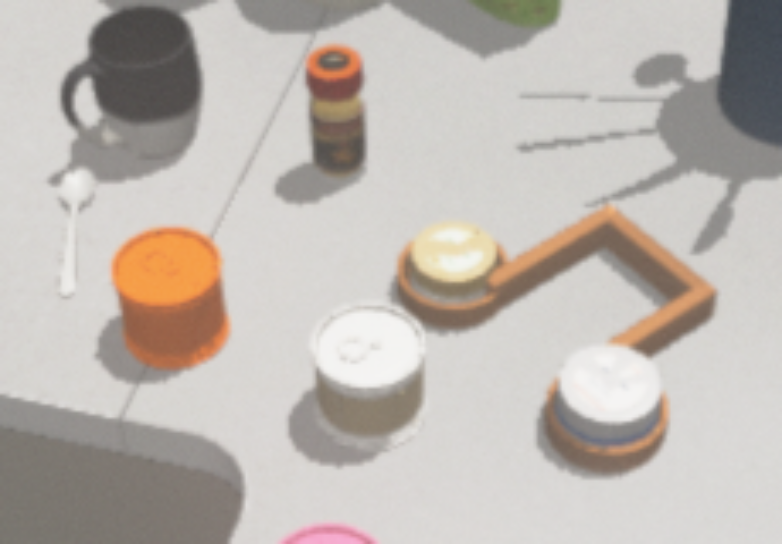

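The tin we want is the beige/white one at scene (326,245). The look-alikes are orange at (285,273) and pink at (415,253). The bay and the two pots are just behind the tin. Next I fit the tin and bay precisely.

```bash
cat > fit.py <<'E'
from h import *
from scipy.optimize import least_squares, minimize
def circ(P,R=None):
    c0=P.mean(0)
    if R: f=lambda x:np.hypot(*(P-x[:2]).T)-R
    else: f=lambda x:np.hypot(*(P-x[:2]).T)-x[2]
    o=least_squares(f,list(c0)+([] if R else [.03]),loss="soft_l1",f_scale=.002);return o.x
def tin(q):
    top=q[(q[:,2]>.06)&(q[:,2]<.072)][:,:2].astype(np.float32)
    (c,rad)=cv2.minEnclosingCircle(top)
    return np.array(c),rad,len(top),top.mean(0)
def bay(q):
    # walls: soft score of top points z .026-.033 within bay U, holder points in ring
    w=q[(q[:,2]>.024)&(q[:,2]<.034)][:,:2]
    hp=q[(q[:,2]>.038)&(q[:,2]<.05)][:,:2]
    low=q[(q[:,2]>.008)&(q[:,2]<.05)][:,:2]
    def cost(x):
        c,s=np.cos(x[2]),np.sin(x[2]); R=np.array([[c,s],[-s,c]])
        b=(low-x[:2])@R.T
        dx=np.abs(b[:,0]-45)*0
        dback=np.maximum(np.abs(b[:,0]-.045)-.007,0)+np.maximum(np.abs(b[:,1])-.057,0)
        dside=np.maximum(np.abs(np.abs(b[:,1])-.050)-.007,0)+np.maximum(np.abs(b[:,0]+.005)-.057,0)
        dh=np.maximum(np.hypot(b[:,0]+.075,np.abs(b[:,1])-.0815)-.041,0)
        d=np.minimum(np.minimum(dback,dside),dh)
        ph=(hp-x[:2])@R.T
        return np.minimum(d,.01).mean()
    best=min((minimize(cost,[x0,y0,a],method="Nelder-Mead",options=dict(xatol=1e-5,fatol=1e-8,maxiter=800)) for x0 in(.61,.63) for y0 in(-.13,-.11,-.09) for a in(-.25,-.1,.1,.25)),key=lambda o:o.fun)
    return best.x,best.fun,hp
E
python3 - <<'E'
from fit import *
Q=[]
for c in("scene","side"):
    p=cams.capture(c)
    q,_,_=pts(p)
    near=q[np.hypot(q[:,0]-.447,q[:,1]+.065)<.055]
    print(c,"tin",tin(near))
    d=models.trace("bay",p)[0];m=cv2.dilate(d["mask"].astype(np.uint8),np.ones((5,5)))>0
    b,_,_=pts(p,m);b=b[(b[:,2]<.055)&(np.hypot(b[:,0]-.447,b[:,1]+.065)>.05)&(b[:,0]>.49)]
    Q.append(b)
    x,f,hp=bay(b);print("bay",x.round(4),f)
x,f,hp=bay(np.vstack(Q));print("both",x.round(4),f)
b=np.vstack(Q); t=b[(b[:,2]>.035)]
l=cv2.kmeans(t[:,:2].astype(np.float32),2,None,(3,50,1e-5),3,cv2.KMEANS_PP_CENTERS)[1].ravel()
for k in(0,1):
    print("pot",cv2.minEnclosingCircle(t[l==k][:,:2].astype(np.float32)),np.median(t[l==k][:,2]))
E
```

```text
scene tin (array([ 0.45246825, -0.06552017]), 0.04053562134504318, 483, array([ 0.45040438, -0.06619811], dtype=float32))
bay [ 0.632  -0.1149 -0.1173] 3.606137799698346e-05
side tin (array([ 0.45209253, -0.06653859]), 0.03936073184013367, 503, array([ 0.45133257, -0.06668873], dtype=float32))
bay [ 0.6345 -0.1179 -0.1144] 1.3587741700696765e-05
both [ 0.6333 -0.1165 -0.1135] 5.9922540990307924e-05
pot ((0.551162600517273, -0.18701356649398804), 0.03819841518998146) 0.04379863437745235
pot ((0.5684094429016113, -0.025506505742669106), 0.03348467871546745) 0.0382265694331686
```

Bay: (0.633, -0.1165), yaw -0.113. The pot midpoint agrees to within 2 mm. The tin is at (0.451, -0.066), so it is 30 mm left of the bay axis. My plan is to close the fingers to about 26 mm and push diagonally (45°) onto the axis, then push straight in.

>>> apply_moves(increments=[[0.435,[-17,-16.5,0],[0,0,0]],[0.435,[-17,-16.5,0],[0,0,0]],[0.435,[-17,-16.5,0],[0,0,0]],[0.435,[-17,-16.5,0],[0,0,0]],[0.435,[-17,-16.5,0],[0,0,0]],[0.435,[-17,-16.5,0],[0,0,0]],[0.435,[-17,-16.5,0],[0,0,0]],[0.435,[-17,-16.5,0],[0,0,0]],[0.435,[-17,-16.5,0],[0,0,0]],[0.435,[-17,-16.5,0],[0,0,0]],[0.435,[-17,-16.5,0],[0,0,0]],[0.435,[-17,-16.5,0],[0,0,0]]])

```text
t: 2.2
eef_pos: [0.3242, 0.2077, 0.2924]
tcp_rot: [0.219, 0.976, 0.0, 0.0]
contact_force: [0.9, 0.2, -0.5]
finger_gap: 0.0264
grip_force: 0.0
```

>>> apply_moves(increments=[[0.435,[-17,-16.5,0],[0,0,0]],[0.435,[-17,-16.5,0],[0,0,0]],[0.435,[-17,-16.5,0],[0,0,0]],[0.435,[-17,-16.5,0],[0,0,0]],[0.435,[-17,-16.5,0],[0,0,0]],[0.435,[-17,-16.5,0],[0,0,0]],[0.435,[-17,-16.5,0],[0,0,0]],[0.435,[-17,-16.5,0],[0,0,0.11]],[0.435,[0,0,0],[0,0,0.11]],[0.435,[0,0,0],[0,0,0.11]],[0.435,[0,0,0],[0,0,0.11]],[0.435,[0,0,0],[0,0,0]]])

```text
t: 3.2
eef_pos: [0.3907, 0.0311, 0.2923]
tcp_rot: [0.428, 0.904, 0.0, 0.0]
contact_force: [-0.4, 0.1, 0.4]
finger_gap: 0.0258
grip_force: 0.0
```

```bash
cat > go.py <<'E'
import sys
from h import *
from scipy.spatial.transform import Rotation as Ro
def go(x,y,z,yaw):
    """needed shift (tool axes, mm) and turn for TCP target; yaw = world angle of tool -x"""
    s=r.read_state();R=Ro.from_quat(s["tcp_rot"])
    m=R.as_matrix();cur=np.arctan2(-m[1,0],-m[0,0])
    G=Ro.from_matrix(np.c_[[-np.cos(yaw),-np.sin(yaw),0],[-np.sin(yaw),np.cos(yaw),0],[0,0,-1]])
    d=np.array([x,y,z])-s["eef_pos"]
    print("t",round(s["t"],2),"pos",s["eef_pos"].round(4),"yaw",cur.round(3),"gap",round(s["finger_gap"],4),"F",s["contact_force"].round(1))
    print("shift now axes",(1e3*R.inv().apply(d)).round(1),"shift target axes",(1e3*G.inv().apply(d)).round(1),"turn",(R.inv()*G).as_rotvec().round(3))
if __name__=="__main__": go(*map(float,sys.argv[1:]))
E
python3 go.py .411 -.015 .088 -.90
```

```text
t 3.2 pos [0.3907 0.0311 0.2923] yaw -0.885 gap 0.0258 F [-0.4  0.1  0.4]
shift now axes [-48.5 -13.5 204.3] shift target axes [-48.7 -12.8 204.3] turn [0.    0.    0.015]
```

>>> apply_moves(increments=[[0.435,[-16,-4.5,20],[0,0,0.015]],[0.435,[-16,-4.5,20],[0,0,0]],[0.435,[-16,-4.5,20],[0,0,0]],[0.435,[0,0,20],[0,0,0]],[0.435,[0,0,0],[0,0,0]],[0.435,[0,0,0],[0,0,0]]])

```text
t: 3.7
eef_pos: [0.4099, -0.0144, 0.2119]
tcp_rot: [0.432, 0.902, -0.0, -0.001]
contact_force: [0.5, 0.0, 0.3]
finger_gap: 0.0258
grip_force: 0.0
```

```bash
cat > look.py <<'E'
from fit import *
from scipy.spatial.transform import Rotation as Ro
import sys
B=np.array([.633,-.1165]);A=-.113
def tob(c):
    d=np.asarray(c)-B;return np.array([np.cos(A)*d[0]+np.sin(A)*d[1],-np.sin(A)*d[0]+np.cos(A)*d[1]])
def wrist():
    s=r.read_state();p=cams.capture("wrist");T=np.eye(4);T[:3,:3]=Ro.from_quat(s["tcp_rot"]).as_matrix();T[:3,3]=s["eef_pos"];p["Tw"]=T;return p
if __name__=="__main__":
    for c in sys.argv[1].split(","):
        p=wrist() if c=="wrist" else cams.capture(c)
        if len(sys.argv)>2 and c=="wrist":save(p,sys.argv[2])
        for d in models.trace("tin",p)[:3]:
            q,_,_=pts(p,d["mask"])
            if len(q)<30:continue
            t=q[(q[:,2]>.055)&(q[:,2]<.075)][:,:2]
            if len(t)<10:continue
            (cc,rad)=cv2.minEnclosingCircle(t.astype(np.float32))
            col=p["color"][d["mask"]].mean(0).round()
            print(c,round(d["score"],2),d["extent"],"c",np.round(cc,4),"r",round(rad,4),"mean",t.mean(0).round(4),"bay",tob(cc).round(4),tob(t.mean(0)).round(4),col)
E
python3 look.py wrist,side,scene w1.png; python3 go.py .411 -.015 .088 -.90
```

```text
wrist 0.93 [341.2, 52.7, 469.1, 180.8] c [0.403  0.0833] r 0.0376 mean [0.4025 0.0844] bay [-0.2511  0.1726] [-0.2517  0.1736] [233. 154.  46.]
wrist 0.73 [287.0, 257.0, 352.3, 370.1] c [ 0.4508 -0.0651] r 0.0378 mean [ 0.4527 -0.0683] bay [-0.1868  0.0305] [-0.1845  0.0275] [205. 203. 200.]
wrist 0.57 [22.0, 257.0, 144.4, 376.8] c [ 0.3105 -0.1798] r 0.0381 mean [ 0.3126 -0.1812] bay [-0.3134 -0.0992] [-0.3111 -0.1004] [204. 133. 167.]
side 0.64 [221.3, 208.7, 257.5, 249.6] c [0.4018 0.0819] r 0.038 mean [0.3934 0.0793] bay [-0.2521  0.171 ] [-0.2601  0.1675] [187. 119.  77.]
side 0.63 [269.4, 293.5, 306.1, 343.5] c [ 0.3117 -0.1815] r 0.0387 mean [ 0.3107 -0.1802] bay [-0.3119 -0.1008] [-0.3131 -0.0997] [216. 150. 176.]
scene 0.97 [312.5, 224.8, 341.7, 267.5] c [ 0.4505 -0.0675] r 0.0399 mean [ 0.4496 -0.0623] bay [-0.1869  0.0281] [-0.1883  0.0332] [172. 171. 160.]
scene 0.95 [263.6, 250.2, 301.7, 301.2] c [0.4029 0.0835] r 0.0396 mean [0.4    0.0849] bay [-0.2512  0.1727] [-0.2542  0.1739] [186. 107.  46.]
t 4.0 pos [ 0.4107 -0.0143  0.2132] yaw -0.895 gap 0.0258 F [-0.6 -0.8 -0.3]
shift now axes [ -0.5  -0.4 125.2] shift target axes [ -0.7  -0.2 125.2] turn [0.001 0.002 0.005]
```

View pics/w1.png

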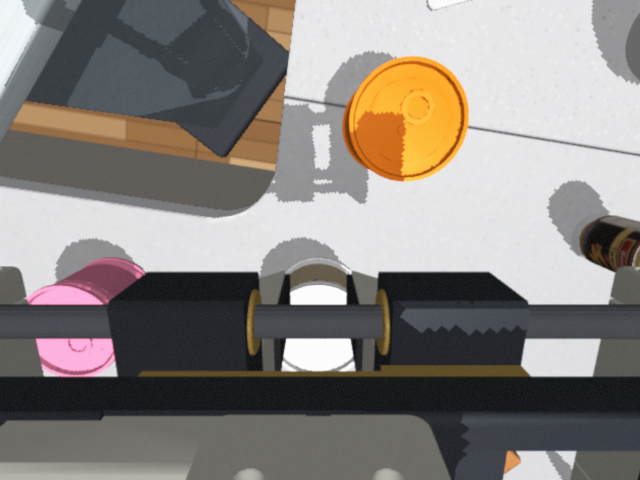

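The wrist view shows the tin between the fingers at (317,320), with orange at (407,118) and pink at (80,335). The tin's place is confirmed, so I go down and push diagonally.

>>> apply_moves(increments=[[0.435,[0,0,18],[0,0,0]],[0.435,[0,0,18],[0,0,0]],[0.435,[0,0,18],[0,0,0]],[0.435,[0,0,18],[0,0,0]],[0.435,[0,0,18],[0,0,0]],[0.435,[0,0,18],[0,0,0]],[0.435,[0,0,17],[0,0,0.005]],[0.435,[0,0,0],[0,0,0]],[0.435,[-5,0,0],[0,0,0]],[0.435,[-5,0,0],[0,0,0]],[0.435,[-5,0,0],[0,0,0]],[0.435,[-4,0,0],[0,0,0]]])

```text
t: 5.0
eef_pos: [0.4234, -0.0301, 0.0883]
tcp_rot: [0.435, 0.9, 0.0, 0.001]
contact_force: [-1.8, 1.1, 1.6]
finger_gap: 0.026
grip_force: 1.0
```

>>> apply_moves(increments=[[0.435,[-4,0,0],[0,0,0]],[0.435,[-4,0,0],[0,0,0]],[0.435,[-4,0,0],[0,0,0]],[0.435,[-5,0,0],[0,0,0]],[0.435,[-5,0,0],[0,0,0]],[0.435,[-5,0,0],[0,0,0]],[0.435,[-5,0,0],[0,0,0]],[0.435,[-4,0,0],[0,0,0]],[0.435,[-3,0,0],[0,0,0]],[0.435,[0,0,0],[0,0,0]]])

```text
t: 5.83
eef_pos: [0.4471, -0.0606, 0.0872]
tcp_rot: [0.435, 0.9, 0.0, 0.001]
contact_force: [0.7, 0.1, 0.1]
finger_gap: 0.0262
grip_force: 0.1
```

```bash
python3 look.py wrist,side,scene; python3 go.py .411 -.015 .088 -.90
```

```text
wrist 0.74 [364.4, 0.0, 562.4, 57.9] c [0.4226 0.0559] r 0.0145 mean [0.4233 0.0538] bay [-0.2285  0.1476] [-0.2276  0.1456] [166.  90.  21.]
side 0.62 [222.7, 205.5, 261.9, 248.7] c [0.4044 0.0842] r 0.0398 mean [0.4037 0.0822] bay [-0.2498  0.1736] [-0.2502  0.1716] [207. 134.  78.]
side 0.58 [269.0, 293.5, 304.6, 342.9] c [ 0.3094 -0.18  ] r 0.0385 mean [ 0.3103 -0.1806] bay [-0.3144 -0.0996] [-0.3134 -0.1001] [216. 150. 176.]
side 0.55 [302.9, 228.8, 333.3, 273.9] c [ 0.4744 -0.0972] r 0.0383 mean [ 0.4798 -0.105 ] bay [-0.1598  0.0013] [-0.1535 -0.0058] [199. 194. 188.]
scene 0.58 [264.1, 250.2, 302.2, 304.9] c [0.4033 0.0829] r 0.0396 mean [0.4001 0.0849] bay [-0.2508  0.1723] [-0.2542  0.1739] [189. 109.  41.]
t 6.13 pos [ 0.4465 -0.06    0.0872] yaw -0.901 gap 0.0256 F [-0.5 -0.3  0.7]
shift now axes [57.3  0.1 -0.8] shift target axes [57.3  0.2 -0.8] turn [ 0.     0.    -0.001]
```

>>> apply_moves(increments=[[0.435,[8,0,0],[0,0,0]],[0.435,[14,0,0],[0,0,0]],[0.435,[13,0,0],[0,0,0]],[0.435,[0,0,0],[0,0,-0.113]],[0.435,[0,0,0],[0,0,-0.113]],[0.435,[0,0,0],[0,0,-0.113]],[0.435,[0,0,0],[0,0,-0.113]],[0.435,[0,0,0],[0,0,-0.113]],[0.435,[0,0,0],[0,0,-0.113]],[0.435,[0,0,0],[0,0,-0.11]],[0.435,[0,0,0],[0,0,0]]])

```text
t: 7.05
eef_pos: [0.4241, -0.0319, 0.0873]
tcp_rot: [0.054, 0.999, 0.0, -0.0]
contact_force: [-0.4, -0.2, -0.9]
finger_gap: 0.0259
grip_force: 0.0
```

```bash
python3 look.py side,scene | grep "bay \[-0.1[0-9]"
python3 - <<'E'
from fit import *
for c in("side","scene"):
    q,_,_=pts(cams.capture(c)); print(c,tin(q[np.hypot(q[:,0]-.4744,q[:,1]+.096)<.05]))
from go import go
from look import A,B
o=B+np.array([[np.cos(A),-np.sin(A)],[np.sin(A),np.cos(A)]])@[-.222,0]
go(*o,.087,A)
E
```

```text
side 0.73 [301.0, 232.3, 334.1, 271.6] c [ 0.4769 -0.0994] r 0.0379 mean [ 0.4816 -0.1095] bay [-0.157  -0.0007] [-0.1512 -0.0101] [187. 181. 174.]
side (array([ 0.47654849, -0.09796979]), 0.03796005621552467, 282, array([ 0.48434108, -0.10885636], dtype=float32))
scene (array([ 0.48305294, -0.09313927]), 9.999999747378752e-05, 1, array([ 0.48305294, -0.09313927], dtype=float32))
t 7.35 pos [ 0.4246 -0.0324  0.0872] yaw -0.114 gap 0.0256 F [-0.3 -0.3 -0.2]
shift now axes [  5.3 -60.1   0.2] shift target axes [  5.4 -60.1   0.2] turn [ 0.     0.    -0.001]
```

>>> apply_moves(increments=[[0.435,[5,-10,0],[0,0,0]],[0.435,[0,-15,0],[0,0,0]],[0.435,[0,-15,0],[0,0,0]],[0.435,[0,-12,0],[0,0,0]],[0.435,[0,-8,0],[0,0,0]],[0.435,[0,0,0],[0,0,0]],[0.435,[-5,0,0],[0,0,0]],[0.435,[-5,0,0],[0,0,0]],[0.435,[-5,0,0],[0,0,0]],[0.435,[-5,0,0],[0,0,0]],[0.435,[-5,0,0],[0,0,0]],[0.435,[-5,0,0],[0,0,0]]])

```text
t: 8.35
eef_pos: [0.4429, -0.0945, 0.0871]
tcp_rot: [0.056, 0.998, 0.0, -0.001]
contact_force: [-2.5, 1.3, 2.3]
finger_gap: 0.026
grip_force: 1.2
```

>>> apply_moves(increments=[[0.435,[-5,0,0],[0,0,0]],[0.435,[-5,0,0],[0,0,0]],[0.435,[-5,0,0],[0,0,0]],[0.435,[-5,0,0],[0,0,0]],[0.435,[0,0,0],[0,0,0]]])

```text
t: 8.77
eef_pos: [0.464, -0.0975, 0.0873]
tcp_rot: [0.056, 0.998, -0.0, 0.001]
contact_force: [0.1, -0.5, -0.1]
finger_gap: 0.0257
grip_force: 0.0
```

```bash
cat > chk.py <<'E'
from fit import *
from look import *
from go import go
s=r.read_state()["eef_pos"];b=tob(s[:2]);print("tcp bay",b.round(4))
e=s[:2]+.0447*np.array([np.cos(A),np.sin(A)])
for c in("side","scene"):
    q,_,_=pts(cams.capture(c)); t=tin(q[np.hypot(*(q[:,:2]-e).T)<.05]);print(c,tob(t[0]).round(4),t[1:3])
o=B+np.array([[np.cos(A),-np.sin(A)],[np.sin(A),np.cos(A)]])@[-.0447,0]
go(*o,.087,A)
E
python3 chk.py
```

```text
tcp bay [-0.1701 -0.0002]
side [-0.1294  0.0029] (0.044126518070697784, 50)
scene [-0.1335  0.0135] (0.03530445322394371, 52)
t 8.87 pos [ 0.4631 -0.0973  0.0872] yaw -0.113 gap 0.0259 F [ 0.3 -0.3 -0.3]
shift now axes [-1.263e+02  1.000e-01  3.000e-01] shift target axes [-1.263e+02  1.000e-01  2.000e-01] turn [-0.     0.001  0.   ]
```

>>> apply_moves(increments=[[0.435,[-5,0,0],[0,0,0]],[0.435,[-5,0,0],[0,0,0]],[0.435,[-5,0,0],[0,0,0]],[0.435,[-3,0,0],[0,0,0]],[0.435,[0,0,0],[0,0,0]]])

```text
t: 9.28
eef_pos: [0.4815, -0.0994, 0.0873]
tcp_rot: [0.056, 0.998, -0.0, 0.001]
contact_force: [-0.5, -0.3, 0.6]
finger_gap: 0.0258
grip_force: 0.0
```

```bash
python3 - <<'E'
from h import *
p=cams.capture("side");a=p["color"][180:310,250:430,::-1]
p=cams.capture("scene");b=p["color"][160:290,230:410,::-1]
cv2.imwrite("pics/s3.png",cv2.resize(np.hstack([a,b]),None,fx=2.2,fy=2.2))
E
python3 chk.py
```

```text
tcp bay [-1.531e-01 -1.000e-04]
side [-0.1114  0.0042] (0.04477626085281372, 51)
scene [-0.1176  0.0015] (0.041794031858444214, 77)
t 9.48 pos [ 0.4806 -0.0992  0.0873] yaw -0.113 gap 0.0262 F [-0.8 -0.1 -0.1]
shift now axes [-108.7   -0.     0.3] shift target axes [-108.7    0.     0.3] turn [-0.  0.  0.]
```

View pics/s3.png

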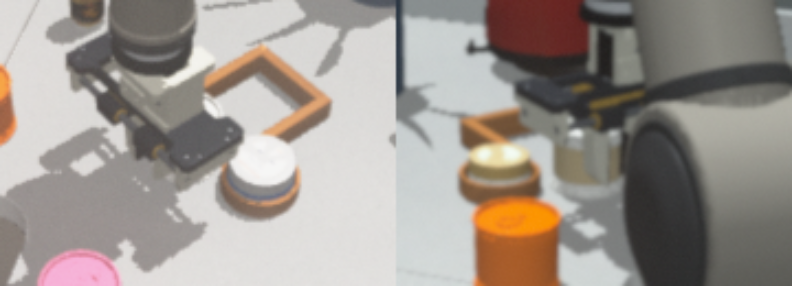

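The gripper hides most of the tin, but it stands at the mouth between the pots, with the fingers on it and forces near zero. I carry on and watch the force.

>>> apply_moves(increments=[[0.435,[-4,0,0],[0,0,0]],[0.435,[-4,0,0],[0,0,0]],[0.435,[-4,0,0],[0,0,0]],[0.435,[-4,0,0],[0,0,0]],[0.435,[-4,0,0],[0,0,0]]])

```text
t: 9.9
eef_pos: [0.5008, -0.1015, 0.0872]
tcp_rot: [0.056, 0.998, 0.0, -0.0]
contact_force: [-1.1, -1.0, -0.2]
finger_gap: 0.0261
grip_force: 0.8
```

>>> apply_moves(increments=[[0.435,[-4,0,0],[0,0,0]],[0.435,[-4,0,0],[0,0,0]],[0.435,[-4,0,0],[0,0,0]],[0.435,[-4,0,0],[0,0,0]],[0.435,[-4,0,0],[0,0,0]]])

```text
t: 10.32
eef_pos: [0.5206, -0.1038, 0.0872]
tcp_rot: [0.056, 0.998, 0.0, -0.0]
contact_force: [-0.2, -0.3, -0.7]
finger_gap: 0.0261
grip_force: 0.7
```

```bash
python3 chk.py
```

```text
tcp bay [-0.1131 -0.    ]
side [-0.0713  0.0042] (0.0420774407684803, 29)
scene [-0.077   0.0011] (0.04244409129023552, 94)
t 10.42 pos [ 0.5212 -0.1039  0.0873] yaw -0.113 gap 0.026 F [ 0.4 -0.5 -0.6]
shift now axes [-67.8   0.1   0.4] shift target axes [-67.8   0.1   0.3] turn [-0.     0.001  0.   ]
```

>>> apply_moves(increments=[[0.435,[-4,0,0],[0,0,0]],[0.435,[-4,0,0],[0,0,0]],[0.435,[-4,0,0],[0,0,0]],[0.435,[-4,0,0],[0,0,0]],[0.435,[-4,0,0],[0,0,0]],[0.435,[-4,0,0],[0,0,0]]])

```text
t: 10.92
eef_pos: [0.5445, -0.1065, 0.0872]
tcp_rot: [0.056, 0.998, 0.0, -0.0]
contact_force: [-1.6, 0.3, 0.0]
finger_gap: 0.0259
grip_force: 1.0
```

>>> apply_moves(increments=[[0.435,[-4,0,0],[0,0,0]],[0.435,[-4,0,0],[0,0,0]],[0.435,[-4,0,0],[0,0,0]],[0.435,[-4,0,0],[0,0,0]],[0.435,[-4,0,0],[0,0,0]],[0.435,[-4,0,0],[0,0,0]],[0.435,[-4,0,0],[0,0,0]],[0.435,[-4,0,0],[0,0,0]]])

```text
t: 11.58
eef_pos: [0.5763, -0.1101, 0.0872]
tcp_rot: [0.056, 0.998, 0.0, 0.0]
contact_force: [-1.6, 0.6, 0.5]
finger_gap: 0.0259
grip_force: 0.9
```

```bash
python3 chk.py
```

```text
tcp bay [-0.0571  0.    ]
side [-0.0164  0.0007] (0.042264990508556366, 16)
scene [-0.019   0.0019] (0.043665844947099686, 94)
t 11.68 pos [ 0.5768 -0.1102  0.0873] yaw -0.113 gap 0.0259 F [-1.1 -0.4  0.4]
shift now axes [-11.8   0.1   0.3] shift target axes [-11.8   0.1   0.3] turn [-0.     0.001  0.   ]
```

Tin is about 12 mm short of home; I push gently and feel for the wall.

>>> apply_moves(increments=[[0.435,[-3,0,0],[0,0,0]],[0.435,[-3,0,0],[0,0,0]],[0.435,[-2,0,0],[0,0,0]],[0.435,[-2,0,0],[0,0,0]]])

```text
t: 12.02
eef_pos: [0.586, -0.1112, 0.0872]
tcp_rot: [0.056, 0.998, 0.0, -0.0]
contact_force: [-2.4, 0.2, 0.4]
finger_gap: 0.0259
grip_force: 0.9
```

>>> apply_moves(increments=[[0.435,[-1,0,0],[0,0,0]],[0.435,[-1,0,0],[0,0,0]]])

```text
t: 12.18
eef_pos: [0.5879, -0.1114, 0.0872]
tcp_rot: [0.056, 0.998, 0.0, -0.0]
contact_force: [-1.9, 0.8, 2.1]
finger_gap: 0.0258
grip_force: 1.0
```

>>> apply_moves(increments=[[0.435,[-1,0,0],[0,0,0]],[0.435,[0,0,0],[0,0,0]]])

```text
t: 12.35
eef_pos: [0.589, -0.1115, 0.0872]
tcp_rot: [0.056, 0.998, 0.0, 0.0]
contact_force: [-0.2, 1.4, 1.0]
finger_gap: 0.0261
grip_force: 0.5
```

>>> apply_moves(increments=[[0.435,[-1,0,0],[0,0,0]],[0.435,[0,0,0],[0,0,0]]])

```text
t: 12.52
eef_pos: [0.5899, -0.1116, 0.0872]
tcp_rot: [0.056, 0.998, 0.0, 0.0]
contact_force: [-2.2, 0.2, 0.4]
finger_gap: 0.0258
grip_force: 0.7
```

>>> apply_moves(increments=[[0.435,[-1,0,0],[0,0,0]],[0.435,[0,0,0],[0,0,0]]])

```text
t: 12.68
eef_pos: [0.5909, -0.1117, 0.0872]
tcp_rot: [0.056, 0.998, 0.0, 0.0]
contact_force: [-1.0, 0.9, -0.3]
finger_gap: 0.0258
grip_force: 0.7
```

>>> apply_moves(increments=[[0.435,[-0.7,0,0],[0,0,0]],[0.435,[0,0,0],[0,0,0]]])

```text
t: 12.85
eef_pos: [0.5914, -0.1118, 0.0872]
tcp_rot: [0.056, 0.998, 0.0, -0.0]
contact_force: [-0.7, -0.1, 0.4]
finger_gap: 0.0262
grip_force: 0.9
```

No wall felt yet, and my estimate is good to only a few mm. I back off and look.

>>> apply_moves(increments=[[0.435,[10,0,0],[0,0,0]],[0.435,[15,0,0],[0,0,0]],[0.435,[15,0,-10],[0,0,0]],[0.435,[15,0,-20],[0,0,0]],[0.435,[20,0,-20],[0,0,0]],[0.435,[25,0,-20],[0,0,0]],[0.435,[25,0,-20],[0,0,0]],[0.435,[20,0,-10],[0,0,0]],[0.435,[0,0,0],[0,0,0]]])

```text
t: 13.6
eef_pos: [0.4456, -0.0951, 0.1894]
tcp_rot: [0.056, 0.998, -0.0, 0.001]
contact_force: [0.2, -0.0, 0.7]
finger_gap: 0.0261
grip_force: 0.0
```

```bash
python3 - <<'E'
from fit import *
from look import *
for c in("side","scene","wrist"):
    p=wrist() if c=="wrist" else cams.capture(c)
    if c!="scene":save(p,"h_"+c+".png",*(((270,170,420,290),4) if c=="side" else (None,1)))
    q,_,_=pts(p)
    t=tin(q[np.hypot(*(q[:,:2]-B).T)<.055]) if (np.hypot(*(q[:,:2]-B).T)<.05).any() else None
    print(c,t and (tob(t[0]).round(4),t[1:3]))
    R=np.array([[np.cos(A),np.sin(A)],[-np.sin(A),np.cos(A)]]);b=(q[:,:2]-B)@R.T
    w=b[(q[:,2]>.024)&(q[:,2]<.034)&(np.abs(b[:,1])<.03)&(b[:,0]>.02)&(b[:,0]<.08)]
    if len(w):print("back wall top x",np.percentile(w[:,0],[2,10,50,90,98]).round(4))
    w=b[(q[:,2]>.027)&(q[:,2]<.033)&(np.abs(b[:,1])<.08)&(b[:,0]>.0)&(b[:,0]<.03)]
    for s in(1,-1):
        k=w[w[:,1]*s>.03]
        if len(k):print("side wall y",np.percentile(k[:,1],[5,50,95]).round(4))
E
python3 go.py .5 -.1 .2 -.113
```

```text
side (array([ 0.0032, -0.    ]), (0.03934803977608681, 444))
back wall top x [0.0342 0.0404 0.0466 0.0532 0.0546]
side wall y [0.0514 0.0539 0.0559]
side wall y [-0.0554 -0.0483 -0.0342]
scene (array([ 0.0026, -0.0018]), (0.04356014356017113, 353))
back wall top x [0.0369 0.038  0.043  0.0499 0.0527]
side wall y [0.0334 0.0513 0.0568]
side wall y [-0.0562 -0.0516 -0.0463]
wrist None
t 13.75 pos [ 0.4483 -0.0958  0.1875] yaw -0.113 gap 0.0263 F [0.1 0.1 0. ]
shift now axes [-51.8   1.6 -12.4] shift target axes [-51.8   1.6 -12.5] turn [-0.     0.002 -0.   ]
```

View pics/h_side.png

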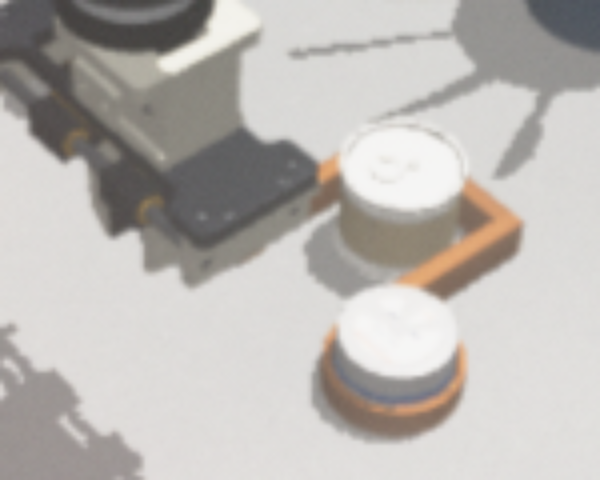

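The side crop shows the tin upright in the bay at (405,195), a hair from the back wall, by measurement within 1–3 mm of home. There is plenty of time, so I go back and press gently until the wall is felt.

```bash
python3 go.py .5663 -.1090 .087 -.113
```

```text
t 13.75 pos [ 0.4483 -0.0958  0.1875] yaw -0.113 gap 0.0263 F [0.1 0.1 0. ]
shift now axes [-118.5    0.2  100.8] shift target axes [-118.7    0.2  100.5] turn [-0.     0.002 -0.   ]
```

>>> apply_moves(increments=[[0.435,[-10,0,20],[0,0,0]],[0.435,[-15,0,20],[0,0,0]],[0.435,[-15,0,20],[0,0,0]],[0.435,[-15,0,20],[0,0,0]],[0.435,[-15,0,20],[0,0,0]],[0.435,[-15,0,0],[0,0,0]],[0.435,[-15,0,0],[0,0,0]],[0.435,[-15,0,0],[0,0,0]],[0.435,[-8,0,0],[0,0,0]],[0.435,[-8,0,0],[0,0,0]],[0.435,[-5,0,0],[0,0,0]],[0.435,[-5,0,0],[0,0,0]]])

```text
t: 14.75
eef_pos: [0.5877, -0.1113, 0.0867]
tcp_rot: [0.056, 0.998, 0.0, -0.0]
contact_force: [-0.3, 0.5, 0.5]
finger_gap: 0.0263
grip_force: 0.0
```

>>> apply_moves(increments=[[0.435,[-1.5,0,0],[0,0,0]],[0.435,[-1,0,0],[0,0,0]],[0.435,[0,0,0],[0,0,0]]])

```text
t: 15.0
eef_pos: [0.5899, -0.1116, 0.0873]
tcp_rot: [0.056, 0.998, 0.0, 0.0]
contact_force: [0.2, 0.4, 0.2]
finger_gap: 0.0261
grip_force: 0.0
```

>>> apply_moves(increments=[[0.435,[-1,0,0],[0,0,0]],[0.435,[-1,0,0],[0,0,0]],[0.435,[0,0,0],[0,0,0]]])

```text
t: 15.25
eef_pos: [0.5915, -0.1118, 0.0873]
tcp_rot: [0.056, 0.998, 0.0, -0.001]
contact_force: [-2.9, 0.2, 2.1]
finger_gap: 0.0257
grip_force: 1.1
```

>>> apply_moves(increments=[[0.435,[-0.8,0,0],[0,0,0]],[0.435,[0,0,0],[0,0,0]]])

```text
t: 15.42
eef_pos: [0.5917, -0.1118, 0.0872]
tcp_rot: [0.056, 0.998, 0.0, -0.001]
contact_force: [-6.0, 0.0, 2.6]
finger_gap: 0.026
grip_force: 2.7
```

The force has risen to 6 N and the hand has stalled, so the tin is against the back wall. I withdraw.

>>> apply_moves(increments=[[0.435,[4,0,0],[0,0,0]],[0.435,[10,0,0],[0,0,0]],[0.435,[15,0,0],[0,0,0]],[0.435,[15,0,-10],[0,0,0]],[0.435,[15,0,-20],[0,0,0]],[0.435,[20,0,-20],[0,0,0]],[0.435,[25,0,-20],[0,0,0]],[0.435,[25,0,-20],[0,0,0]],[0.435,[15,0,-10],[0,0,0]],[0.435,[0,0,0],[0,0,0]],[0.435,[0,0,0],[0,0,0]]])

```text
t: 16.33
eef_pos: [0.45, -0.0959, 0.188]
tcp_rot: [0.057, 0.998, -0.0, 0.002]
contact_force: [-0.7, -0.1, 0.3]
finger_gap: 0.0262
grip_force: 0.0
```

Run:
```python
from fit import *
from look import *
for c in("side","scene"):
    p=cams.capture(c);q,_,_=pts(p)
    t=tin(q[np.hypot(*(q[:,:2]-B).T)<.055]);print(c,tob(t[0]).round(4),t[1:3])
p=cams.capture("scene")
for n in("mug","spice_red","egg_cup","mill","teaspoon"):
    for d in models.trace(n,p)[:1]: print(n,d["extent"])
print(r.hand_in())
```

```text
side [ 0.0037 -0.0006] (0.038526587188243866, 442)
scene [ 0.0016 -0.003 ] (0.0410507395863533, 348)
mug [185.1, 302.8, 261.7, 310.5]
spice_red [195.7, 207.0, 219.0, 264.8]
teaspoon [185.3, 303.2, 261.5, 310.7]
the job is handed in; nothing more can be done
None
```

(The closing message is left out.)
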